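# Seat a keyed insert in a heating block and latch it

## Robot

A 6-joint arm with a two-finger parallel gripper is mounted at the origin on a cart in front of the work surface, level with it; the furniture and walls round the work are solid. World frame = base frame: x ahead of the robot, y to its left, z up, the work surface at z = 0. Lengths are in mm, angles in rad, forces in N, time in s.
With the tool pointing down it reaches from about 325 to 850 mm from the base axis. Payload 4.4 kg.
Tool frame: the origin (TCP) lies at the very end of the fingers, on their centre line; the grasp point (between the pads) lies 19 mm behind it (robot.tcp_to_grasp is the distance from the TCP to the grasp point, in mm); z points along the fingers, y is the line along which they close (so a half turn about z gives the same grasp; the last joint's range is limited). The gripper opens to 94 mm and grips with 3 to 60 N. Pads are 16 mm wide; open, the fingers measure 119 mm over their backs; the gripper's body (75 mm by 177 mm) begins 78 mm behind the grasp point.
Start: joints at [1.139, 0.207, 1.542, -0, 1.393, -0.15], TCP at [159.356, 552.479, 205.447] pointing down, gripper open.
Joint ranges: [-2.73, 2.73], [-0.86, 2.22], [0.23, 2.46], [-1.11, 4.25], [0.08, 2.63], [-2.82, 2.82]. Speed limits (rad/s): [2.79, 2.79, 3.14, 3.14, 3.14, 3.14].

## Interface

Orientations are given as a unit quaternion [x, y, z, w].
In Python, from cell import robot gives the robot as it stands.
- The arm moves only by the tool drive_tool, never from a script. Its argument "increments" is a list of rows, each an object of numbers: "x", "y", "z": the shift along the tool's x, y, z in units of 30 mm (1.0 is 30 mm); "twist": the turn about the tool's z in rad; "gripper": the gripper's target within -1 to 1 (shut at 1, half-way at 0, fully open at -1). A call has 1 to 20 rows; each row shifts and turns the commanded pose from where the row before left it, along the tool's axes as they then stand; what a row does not reach is not made up. A row lasts 1/10 s, in which the tool goes at most 50 mm and 8.59 degrees, less where a joint would pass 70% of its speed; a pose out of reach is approached as far as the arm can. A call is refused whole if a number of a shift passes 1 or a number of a turn 0.15, either way. A call with a gripper value outside its range is refused whole. The fingers move at their own pace and stop on an object; "newtons" is the grip in N (left out, the last holds). Time passes only in rows, so rows that do not move let the fingers close. It gives the time, the measured TCP pose, the force, the opening and the grip force at its end, in the units of the state.
- robot.get_obs(): the state, without advancing time (a new reading comes with each control period).
- robot.get_image(name): name is "side" or "top" or "wrist"; returns a dict with "frame" (384x512x3 uint8, red, green, blue), "depth" (384x512 float32, mm along the optical axis (not along the pixel's ray), 0 where there is no reading), "fov_y" (degrees; the focal length in pixels is half the picture's height over the tangent of half this angle, whatever the lens; pixels are square), "cx", "cy" (the principal point, pixels), "D" ([k1, k2, p1, p2, k3] as OpenCV has them; the pictures are not rectified), "T" (4x4, takes a point from camera to world coordinates); the wrist camera has in their place "T_tool_cam" (4x4, takes a point from camera to tool coordinates, whose origin is the TCP and whose axes are the flange's). Camera axes: x right, y down, z forward; pixel columns grow to the right and rows downward; lengths in mm; the calibration is good to about 2 mm. A picture is of the moment at which its call begins: read the wrist's pose just before it.
- robot.finish_job(): hands the job in; it is judged then, once.
The state is a dict: "time_s": time; "qpos": joint angles; "qvel": joint speeds; "tau": joint torques, N m; "eef_pos": TCP position; "eef_rot": TCP orientation; "ft_force": force on the tool from outside, world axes, zero at the start; "moment": the same for the moment, N m; "gripper_width": finger opening in mm; "grasp_force": force on a finger pad.
Only numpy, scipy, OpenCV 4.12 (cv2) and the standard library are available. Lean on these libraries where they do the work, as an engineer would, in place of code of your own. Each camera call takes 0.05 s, during which the arm holds its last target. There are 200 camera calls.

## Task

Pick up the aluminium insert by its grip bar and seat it fully home in the round bore of the heating block: a key deep in the bore must find the notch in the insert's skirt, so turn it in light contact, never forcing it, until it drops and its flange lies flush on the block. Then swing the block's latch all the way over the flange and let go. Leave the beaker, dish, stopper and chuck key where they are.

Things in the scene. Friction and masses are not known exactly. Their poses are not given: they have to be found in the camera images.
- insert: Loose plain aluminium insert, 0.2 to 0.33 kg, standing upright on the worktop, 67 mm high. Origin: centre of its underside; z up. Round skirt 50 mm in diameter (lowest 2 mm: 47 mm), z 0 to 22 mm; flange 68 mm in diameter, z 22 to 27 mm. One notch, 8 mm wide and 9 mm deep, runs up the whole height of the skirt on its +x side.
- grip_bar (a point): Top centre of the insert's flat upright grip bar: 40 mm long (along the insert's x), 12 mm thick (along its y), standing 40 mm above the flange, z 27 to 67 mm in the insert's frame.
- block: Aluminium heating block, fixed to the worktop, 100 x 100 mm, 34 mm high, with a round bore in its top and a lug on its -x side that carries the latch post. Origin: on its underside, on the bore's axis; z up. The insert may press on the block, its key or its latch with at most 60 N in all, sideways pushes included; 5 to 10 N is enough for the search. Contact is stiff: about 40 N per mm.
- bore_mouth (a point): Centre of the bore's mouth, 34 mm above the worktop. The bore is 53 mm in diameter with a 2 mm chamfer, 24 mm deep. An insert whose skirt rests on the key has its origin 15 mm below this point (flange 7 mm clear of the block); with its notch over the key it goes down to 22 mm below it, flange flush on the block.
- bore_floor (a point): Centre of the bore's floor. On it a ring carries one radial key: 6 mm wide, 9 mm high, reaching 9 mm inward from the wall. The key's direction is new each time, anywhere within 0.75 rad either way of the block's +x axis, and stays fixed in the run. The notch (the insert's +x) must point along the key within about 0.05 rad.
- latch_post (a point): Top of the latch's vertical post, at x = -62 mm, y = 0 in the block's frame, 47 mm above the worktop. The latch is a flat steel bar, 12 mm wide, 6 mm thick, underside 41 mm above the worktop, with an arm of 36 mm and, on its other side, a tail of 42 mm.
- latch (a joint): Latch angle (rad): 0 = closed, arm along the block's +x, over the flange's edge, against a stop; grows counterclockwise seen from above, to 1.7; starts open at 1.3 to 1.6. Light friction (0.04 N m), stays where left. It passes 2 mm over the flange of a seated insert and is blocked by one that is not seated.
- latch_pin (a point): Top centre of the upright round black pin, 12 mm in diameter, on the latch's tail, 40 mm from the post; it stands 24 mm above the bar, top 71 mm above the worktop. At latch angle q it is at x = -62 - 40 cos q, y = -40 sin q (mm) in the block's frame.
- beaker: Bystander: glass beaker, 56 mm wide, 71 mm high; origin at its underside's centre.
- dish: Bystander: glass petri dish, 88 mm wide, 14 mm high; origin at its underside's centre.
- key_tool: Bystander: black drill chuck key lying flat, 52 x 80 x 15 mm; origin at its underside's centre.
- stopper: Bystander: tan rubber stopper, 24 mm wide, 22 mm high; origin at its underside's centre.

How it is judged:
By the outcome, as a careful person would: the job done as asked, in the order asked, and still so for the second after the job is handed in, with the robot touching nothing.
It also fails if it takes over 72 s, if anything falls off the work surface, if the arm or the gripper's body presses on something with over 40 N, if the wrist force passes 120 N, or if a joint passes its speed limit or range.

## Working session

There is one attempt and no reset: what is moved stays moved. The work goes in short steps, Python scripts to look and compute and a tool call to move; the robot and the scene stay as the last step left them, time stands still between calls to the robot, and variables do not carry over. Pictures are saved under pics/ and viewed, at most 10 in all, crops included, and the job is handed in when it is done.

Besides the shell and the picture viewer there is one more tool, called after ">>>" by a JSON object that holds its "fn" and its "kwargs", one argument or row to a line. drive_tool: Moves the arm, as the interface text tells. Its arguments: {"type":"object","properties":{"increments":{"type":"array","items":{"type":"object","properties":{"x":{"type":"number"},"y":{"type":"number"},"z":{"type":"number"},"twist":{"type":"number"},"gripper":{"type":"number"}}}},"newtons":{"type":"number"}},"required":["increments"]}

```bash
ls; mkdir -p pics; cat > h.py <<'E'
import numpy as np, cv2, pickle
from cell import robot
from scipy.spatial.transform import Rotation as R
def grab(name):
    o=robot.get_obs(); im=robot.get_image(name)
    f=im["frame"].shape[0]/2/np.tan(np.radians(im["fov_y"])/2)
    K=np.array([[f,0,im["cx"]],[0,f,im["cy"]],[0,0,1.]])
    if "T" in im: T=np.array(im["T"])
    else:
        W=np.eye(4);W[:3,:3]=R.from_quat(o["eef_rot"]).as_matrix();W[:3,3]=o["eef_pos"];T=W@np.array(im["T_tool_cam"])
    return dict(rgb=im["frame"],d=im["depth"],K=K,D=np.array(im["D"],float),T=T)
def cloud(g):
    h,w=g["d"].shape
    uv=np.stack(np.meshgrid(np.arange(w),np.arange(h)),-1).reshape(-1,1,2).astype(np.float32)
    n=cv2.undistortPoints(uv,g["K"],g["D"]).reshape(h,w,2)
    p=np.concatenate([n,np.ones((h,w,1))],-1)*g["d"][...,None]
    P=p@g["T"][:3,:3].T+g["T"][:3,3]; P[g["d"]==0]=np.nan
    return P
def pix(g,pts):
    Ti=np.linalg.inv(g["T"]);r,_=cv2.Rodrigues(Ti[:3,:3])
    return cv2.projectPoints(np.array(pts,float),r,Ti[:3,3],g["K"],g["D"])[0].reshape(-1,2)
def save(g,n): cv2.imwrite("pics/"+n+".png",g["rgb"][...,::-1])
def st():
    o=robot.get_obs()
    for k in("time_s","qpos","eef_pos","ft_force","gripper_width","grasp_force"):print(k,np.round(o[k],3))
    print(np.round(R.from_quat(o["eef_rot"]).as_matrix(),3).tolist())
E
python3 - <<'E'
from h import *
st()
for n in("top","side"):
    g=grab(n);pickle.dump(g,open(n+".pkl","wb"));save(g,n)
    P=cloud(g);print(n,np.round(g["T"],2).tolist(),np.nanmin(P,(0,1)),np.nanmax(P,(0,1)))
a=[cv2.imread(f"pics/{n}.png") for n in("top","side")]
E
```

```text
pics
time_s 0.0
qpos [ 1.139  0.207  1.543  0.     1.393 -0.151]
eef_pos [159.016 551.742 204.301]
ft_force [-0.353 -0.071  0.003]
gripper_width 94.337
grasp_force 0.0
[[-0.961, 0.277, -0.001], [0.277, 0.961, -0.002], [0.0, -0.002, -1.0]]
top [[-0.0, -0.98, 0.19, 255.52], [-1.0, 0.0, -0.0, -67.48], [0.0, -0.19, -0.98, 1530.29], [0.0, 0.0, 0.0, 1.0]] [ -418.95958392 -1583.6618364   -830.00007893] [1096.35275991  854.71756992  824.83798628]
side [[0.89, -0.17, 0.43, 32.02], [-0.46, -0.35, 0.81, -1075.51], [0.01, -0.92, -0.39, 561.79], [0.0, 0.0, 0.0, 1.0]] [-292.84918198 -839.18642307 -813.28199015] [1098.10709398  860.88553582  646.22233621]
```

View pics/top.png

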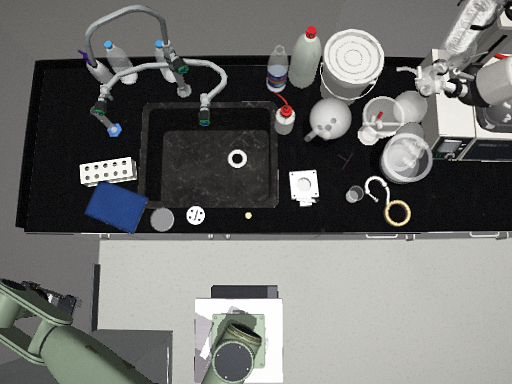

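View pics/side.png

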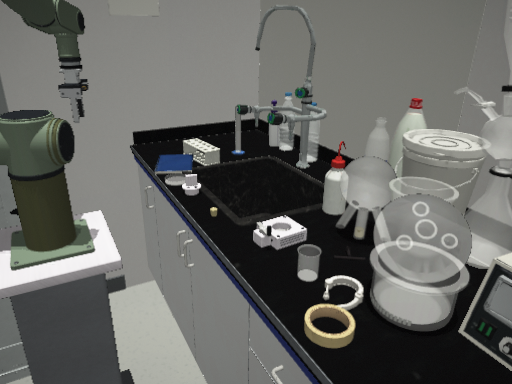

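The top view shows the block at (304,187) with its lug and latch towards the robot, and the insert at (196,214) on the counter. The stopper is at (248,215), the beaker at (354,194) and the dish at (162,219). The side view agrees: insert at (191,185), block at (280,232).

```bash
python3 - <<'E'
from h import *
for n in("top","side"):
    g=pickle.load(open(n+".pkl","rb"));P=cloud(g);rgb=g["rgb"].astype(int)
    boxes=dict(ins=((180,202,212,228),(178,168,205,198)),blk=((284,165,324,210),(248,212,310,250)))
    for k,b in boxes.items():
        u0,v0,u1,v1=b[0 if n=="top" else 1]
        Q=P[v0:v1,u0:u1].reshape(-1,3);
        for lo,hi in((20,33),(33.01,39),(20,39),(42,58),(58,76)):
            S=Q[(Q[:,2]>lo)&(Q[:,2]<hi)]
            if len(S)>3: print(n,k,lo,hi,len(S),np.round(np.median(S,0),1),np.round(S.min(0),1),np.round(S.max(0),1))
t=pickle.load(open("top.pkl","rb"))["rgb"][150:235,150:370]
cv2.imwrite("pics/crop.png",cv2.resize(t,None,fx=3.6,fy=3.6,interpolation=cv2.INTER_CUBIC)[...,::-1])
E
```

```text
top ins 20 33 193 [450.2 156.   26.6] [419.4 128.9  20.4] [484.3 193.9  33. ]
top ins 33.01 39 10 [448.8 161.6  34. ] [419.2 135.8  33. ] [464.  192.4  38.4]
top ins 20 39 203 [450.2 156.   26.8] [419.2 128.9  20.4] [484.3 193.9  38.4]
top ins 42 58 13 [449.6 158.5  52.3] [432.1 152.2  42.7] [468.4 163.   57.6]
top ins 58 76 36 [452.3 161.   66.5] [433.5 153.3  59.4] [470.2 171.6  74.6]
top blk 20 33 313 [ 557.8 -246.7   30.5] [ 485.9 -296.6   20.2] [ 619.1 -192.5   33. ]
top blk 33.01 39 286 [ 562.1 -243.4   35.1] [ 488.  -296.8   33. ] [ 618.5 -192.3   39. ]
top blk 20 39 600 [ 560.6 -245.7   32.9] [ 485.9 -296.8   20.2] [ 619.1 -192.3   39. ]
top blk 42 58 67 [ 505.5 -249.5   47.2] [ 497.  -293.5   42.2] [ 539.7 -215.7   53.4]
top blk 58 76 11 [ 501.6 -287.6   67. ] [ 495.5 -293.8   59.3] [ 506.3 -283.7   71.6]
side ins 20 33 103 [448.  146.2  28.7] [423.2 125.4  20.1] [486.5 186.5  33. ]
side ins 33.01 39 17 [453.  154.3  36.8] [435.5 148.9  33.6] [470.2 161.   38.9]
side ins 20 39 120 [450.4 150.   29.2] [423.2 125.4  20.1] [486.5 186.5  38.9]
side ins 42 58 53 [452.2 154.5  49.1] [435.  146.3  42.2] [470.9 173.8  57.8]
side ins 58 76 48 [453.3 156.8  65. ] [434.9 147.7  59. ] [471.5 168.6  70.8]
side blk 20 33 319 [ 558.8 -273.3   26.6] [ 488.6 -301.6   20. ] [ 624.8 -203.8   33. ]
side blk 33.01 39 509 [ 569.9 -259.8   35.8] [ 488.7 -301.7   33. ] [ 623.1 -192.8   38.6]
side blk 20 39 828 [ 565.4 -266.6   34.8] [ 488.6 -301.7   20. ] [ 624.8 -192.8   38.6]
side blk 42 58 91 [ 505.4 -255.3   48.9] [ 497.3 -296.5   43.2] [ 518.6 -215.2   56.4]
side blk 58 76 94 [ 525.7 -408.4   68.4] [ 498.5 -416.2   59. ] [ 545.3 -286.7   74.5]
```

View pics/crop.png

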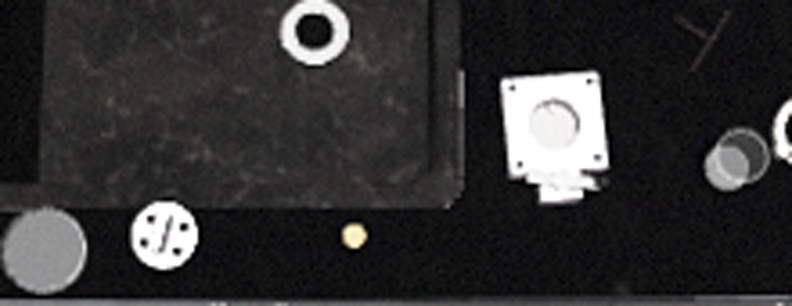

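>>> {"fn": "drive_tool", "kwargs": {
  "increments": [
    {"x": -0.5,"y": -0.4,"gripper": -1},
    {"x": -1,"y": -0.75},
    {"x": -1,"y": -0.75},
    {"x": -1,"y": -0.75},
    {"x": -1,"y": -0.75},
    {"x": -1,"y": -0.75},
    {"x": -1,"y": -0.75},
    {"x": -1,"y": -0.75},
    {"x": -1,"y": -0.75},
    {"x": -1,"y": -0.75},
    {"x": -1,"y": -0.75},
    {"x": -1,"y": -0.75},
    {"x": -1,"y": -0.75},
    {"x": -0.5,"y": -0.4},
    {}
  ]
}}

```text
invalid input
```

```bash
cat > m1.py <<'E'
from h import *
st()
g=grab("wrist");pickle.dump(g,open("w1.pkl","wb"));save(g,"w1")
P=cloud(g).reshape(-1,3)
P=P[np.hypot(P[:,0]-452,P[:,1]-158)<60]
B=P[(P[:,2]>62)&(P[:,2]<72)]; F=P[(P[:,2]>22)&(P[:,2]<32)]
for S in(B,F):
    if len(S)>5:
        r=cv2.minAreaRect(S[:,:2].astype(np.float32)); print(len(S),np.median(S,0),r, cv2.boxPoints(r).tolist())
if len(F)>5: print(cv2.minEnclosingCircle(F[:,:2].astype(np.float32)))
E
python3 m1.py
```

```text
time_s 0.1
qpos [ 1.14   0.207  1.543 -0.     1.393 -0.15 ]
eef_pos [159.037 551.811 204.373]
ft_force [ 0.183  1.045 -0.018]
gripper_width 93.911
grasp_force 0.0
[[-0.961, 0.277, -0.001], [0.277, 0.961, -0.002], [0.0, -0.002, -1.0]]
```

View pics/w1.png

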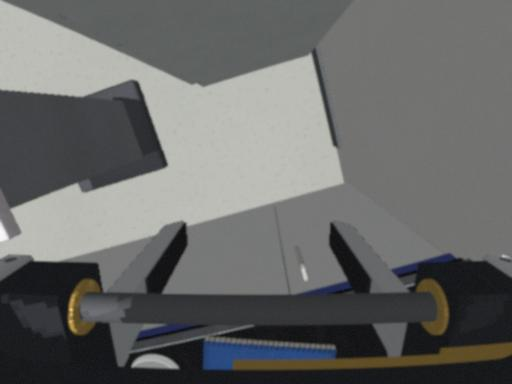

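The call was refused and the arm didn't move; this wrist view shows only the floor and the fingers. I'll write the rows out in full.

>>> {"fn": "drive_tool", "kwargs": {
  "increments": [
    {"x": -0.5,"y": -0.4,"z": 0,"twist": 0,"gripper": -1},
    {"x": -1,"y": -0.75,"z": 0,"twist": 0,"gripper": -1},
    {"x": -1,"y": -0.75,"z": 0,"twist": 0,"gripper": -1},
    {"x": -1,"y": -0.75,"z": 0,"twist": 0,"gripper": -1},
    {"x": -1,"y": -0.75,"z": 0,"twist": 0,"gripper": -1},
    {"x": -1,"y": -0.75,"z": 0,"twist": 0,"gripper": -1},
    {"x": -1,"y": -0.75,"z": 0,"twist": 0,"gripper": -1},
    {"x": -1,"y": -0.75,"z": 0,"twist": 0,"gripper": -1},
    {"x": -1,"y": -0.75,"z": 0,"twist": 0,"gripper": -1},
    {"x": -1,"y": -0.75,"z": 0,"twist": 0,"gripper": -1},
    {"x": -1,"y": -0.75,"z": 0,"twist": 0,"gripper": -1},
    {"x": -1,"y": -0.75,"z": 0,"twist": 0,"gripper": -1},
    {"x": -1,"y": -0.75,"z": 0,"twist": 0,"gripper": -1},
    {"x": -0.5,"y": -0.4,"z": 0,"twist": 0,"gripper": -1},
    {"x": 0,"y": 0,"z": 0,"twist": 0,"gripper": -1}
  ],
  "newtons": 30
}}

```text
time_s: 1.65
eef_pos: [453.5, 159.0, 205.3]
eef_rot: [0.142, 0.99, -0.001, 0.0]
ft_force: [0.1, 0.4, 0.9]
gripper_width: 94.0
grasp_force: 0.0
```

```bash
python3 m1.py; mv pics/w1.png pics/w2.png
```

```text
time_s 1.65
qpos [ 1.580e-01  3.000e-03  1.766e+00 -1.000e-03  1.373e+00 -1.128e+00]
eef_pos [453.454 158.958 205.279]
ft_force [0.118 0.446 0.879]
gripper_width 94.048
grasp_force 0.0
[[-0.96, 0.281, -0.0], [0.281, 0.96, -0.001], [-0.0, -0.001, -1.0]]
372 [452.36547264 161.06701502  67.07155804] ((453.2195129394531, 160.84593200683594), (11.91349983215332, 39.286521911621094), 76.02218627929688) [[432.71905517578125, 159.81031799316406], [470.84228515625, 150.32081604003906], [473.719970703125, 161.8815460205078], [435.59674072265625, 171.3710479736328]]
1801 [451.54287775 163.75476775  27.27824289] ((454.29071044921875, 160.94129943847656), (66.30604553222656, 65.57335662841797), 72.2724609375) [[412.96612548828125, 139.3457794189453], [475.42572021484375, 119.3792953491211], [495.61529541015625, 182.5368194580078], [433.15570068359375, 202.5032958984375]]
((453.5461730957031, 160.65963745117188), 33.766029357910156)
```

View pics/w2.png

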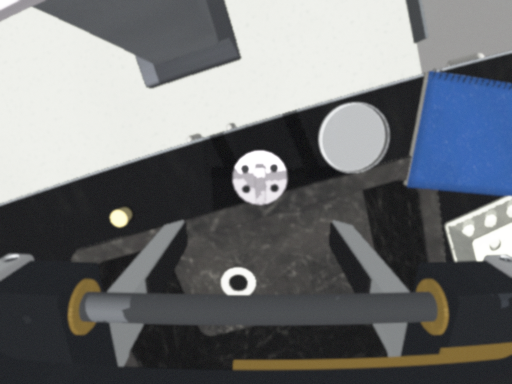

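The wrist view shows the insert's round flange with its bar at (260,178). Its centre comes out at (453.3,160.8) with the bar at -14°, and the heights and sizes agree with those given. Next I go down and grip.

>>> {"fn": "drive_tool", "kwargs": {
  "increments": [
    {"x": 0.02,"y": 0.06,"z": 0.5,"twist": -0.04,"gripper": -1},
    {"x": 0,"y": 0,"z": 1,"twist": 0,"gripper": -1},
    {"x": 0,"y": 0,"z": 1,"twist": 0,"gripper": -1},
    {"x": 0,"y": 0,"z": 1,"twist": 0,"gripper": -1},
    {"x": 0,"y": 0,"z": 1,"twist": 0,"gripper": -1},
    {"x": 0,"y": 0,"z": 0.7,"twist": 0,"gripper": -1},
    {"x": 0,"y": 0,"z": 0.44,"twist": 0,"gripper": -1},
    {"x": 0,"y": 0,"z": 0,"twist": 0,"gripper": 1},
    {"x": 0,"y": 0,"z": 0,"twist": 0,"gripper": 1},
    {"x": 0,"y": 0,"z": 0,"twist": 0,"gripper": 1},
    {"x": 0,"y": 0,"z": 0,"twist": 0,"gripper": 1},
    {"x": 0,"y": 0,"z": 0,"twist": 0,"gripper": 1},
    {"x": 0,"y": 0,"z": 0,"twist": 0,"gripper": 1}
  ],
  "newtons": 40
}}

```text
time_s: 3.0
eef_pos: [453.0, 163.9, 36.8]
eef_rot: [0.12, 0.993, 0.0, 0.001]
ft_force: [-0.5, 0.8, -0.3]
gripper_width: 49.4
grasp_force: 0.0
```

>>> {"fn": "drive_tool", "kwargs": {
  "increments": [
    {"x": 0,"y": 0,"z": 0,"twist": 0,"gripper": 1},
    {"x": 0,"y": 0,"z": 0,"twist": 0,"gripper": 1},
    {"x": 0,"y": 0,"z": 0,"twist": 0,"gripper": 1},
    {"x": 0,"y": 0,"z": 0,"twist": 0,"gripper": 1},
    {"x": 0,"y": 0,"z": 0,"twist": 0,"gripper": 1},
    {"x": 0,"y": 0,"z": 0,"twist": 0,"gripper": 1},
    {"x": 0,"y": 0,"z": 0,"twist": 0,"gripper": 1}
  ],
  "newtons": 40
}}

```text
time_s: 3.7
eef_pos: [452.3, 163.7, 36.1]
eef_rot: [0.12, 0.993, -0.0, -0.0]
ft_force: [0.5, -1.0, -0.5]
gripper_width: 11.8
grasp_force: 40.0
```

>>> {"fn": "drive_tool", "kwargs": {
  "increments": [
    {"x": 0,"y": 0,"z": -0.4,"twist": 0,"gripper": 1},
    {"x": 0,"y": 0,"z": -0.9,"twist": 0,"gripper": 1},
    {"x": 0,"y": 0,"z": -0.9,"twist": 0,"gripper": 1},
    {"x": 0,"y": 0,"z": -0.9,"twist": 0,"gripper": 1},
    {"x": 0,"y": -0.5,"z": -0.9,"twist": 0,"gripper": 1},
    {"x": -0.6,"y": -0.9,"z": 0,"twist": 0,"gripper": 1},
    {"x": -0.6,"y": -0.9,"z": 0,"twist": 0,"gripper": 1},
    {"x": -0.6,"y": -0.9,"z": 0,"twist": 0,"gripper": 1},
    {"x": -0.6,"y": -0.9,"z": 0,"twist": 0,"gripper": 1},
    {"x": -0.6,"y": -0.9,"z": 0,"twist": 0,"gripper": 1},
    {"x": -0.6,"y": -0.9,"z": 0,"twist": 0,"gripper": 1},
    {"x": -0.6,"y": -0.9,"z": 0,"twist": 0,"gripper": 1},
    {"x": -0.6,"y": -0.9,"z": 0,"twist": 0.15,"gripper": 1},
    {"x": 0,"y": -0.5,"z": 0,"twist": 0.15,"gripper": 1},
    {"x": 0,"y": 0,"z": 0,"twist": 0.15,"gripper": 1},
    {"x": 0,"y": 0,"z": 0,"twist": 0.15,"gripper": 1},
    {"x": 0,"y": 0,"z": 0,"twist": 0.15,"gripper": 1},
    {"x": 0,"y": 0,"z": 0,"twist": 0.15,"gripper": 1},
    {"x": 0,"y": 0,"z": 0,"twist": 0.15,"gripper": 1},
    {"x": 0,"y": 0,"z": 0,"twist": 0.15,"gripper": 1}
  ]
}}

```text
time_s: 5.7
eef_pos: [531.4, -108.5, 156.7]
eef_rot: [0.662, 0.75, 0.0, -0.0]
ft_force: [-0.1, 0.5, -2.4]
gripper_width: 11.6
grasp_force: 40.0
```

```bash
python3 - <<'E'
from h import *
st()
g=grab("wrist");pickle.dump(g,open("w3.pkl","wb"))
s=grab("side");pickle.dump(s,open("s3.pkl","wb"))
c=pix(s,[robot.get_obs()["eef_pos"]])[0];print(c)
u,v=map(int,c)
cr=s["rgb"][max(0,v-40):v+50,max(0,u-50):u+50]
cr=cv2.resize(cr,(420,378),interpolation=cv2.INTER_CUBIC)
w=cv2.resize(g["rgb"],(380,285))
im=np.zeros((378,800,3),np.uint8);im[:,:420]=cr;im[:285,420:]=w
cv2.imwrite("pics/both.png",im[...,::-1])
E
```

```text
time_s 5.7
qpos [-0.361  0.183  1.674  0.     1.284 -0.485]
eef_pos [ 531.358 -108.466  156.691]
ft_force [-0.052  0.532 -2.392]
gripper_width 11.61
grasp_force 39.993
[[-0.124, 0.992, -0.0], [0.992, 0.124, 0.0], [0.0, -0.0, -1.0]]
[246.06036953 171.36336352]
```

View pics/both.png

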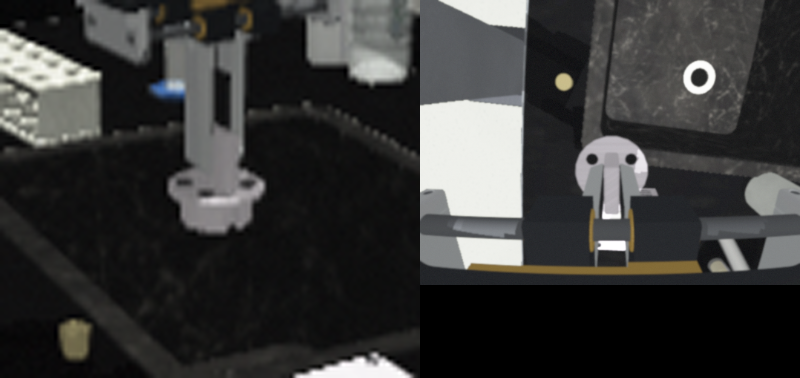

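```bash
cat > m2.py <<'E'
from h import *
from scipy.optimize import least_squares
def blk(g,lbl):
    P=cloud(g).reshape(-1,3); Q=P[(np.hypot(P[:,0]-568,P[:,1]+246)<85)]
    S=Q[(abs(Q[:,2]-35)<4.5)]; zt=np.median(S[:,2]); S=S[:,:2]
    # maximise in-square-minus-hole membership by soft edge fit on boundary rays
    def score(p):
        c,s=np.cos(p[2]),np.sin(p[2]);d=S-p[:2];l=np.abs(np.c_[d@[c,s],d@[-s,c]])
        ins=(l.max(1)<50);r=np.hypot(*d.T)
        return ins.sum()-2*(r<26.5).sum()-1.0*((~ins)&(l.max(1)<58)).sum()*0.5
    from scipy.optimize import differential_evolution as de
    r=de(lambda p:-score(p),[(550,585),(-262,-230),(-.25,.35)],seed=1,popsize=40)
    F=Q[(Q[:,2]<20)&(np.hypot(Q[:,0]-r.x[0],Q[:,1]-r.x[1])<32)]
    print(lbl,"blk",np.round(r.x,3),-r.fun,len(S),"z",zt,"floor",len(F),np.round(F.mean(0),1) if len(F) else'')
    pin=P[(np.hypot(P[:,0]-501,P[:,1]+289)<18)&(P[:,2]>66)&(P[:,2]<76)]
    if len(pin):print(lbl,"pin",np.round(np.median(pin,0),1),len(pin))
for n in("top","side"): blk(pickle.load(open(n+".pkl","rb")),n)
s=pickle.load(open("s3.pkl","rb"));tcp=np.array([531.4,-108.5,156.7])
t=grab("top");w=pickle.load(open("w3.pkl","rb"))
for n,g in(("side",s),("top",t),("wrist",w)):
    Q=cloud(g).reshape(-1,3);Q=Q[np.hypot(*(Q[:,:2]-tcp[:2]).T)<42]
    F=Q[abs(Q[:,2]-148)<5]
    if len(F)<20: print(n,len(F));continue
    h=cv2.convexHull(F[:,:2].astype(np.float32))[:,0]
    def res(p): 
        return np.hypot(*(h-p).T)-34
    r=least_squares(res,tcp[:2],loss="soft_l1");print(n,len(F),"z",np.median(F[:,2]),"flange c - tcp",np.round(r.x-tcp[:2],1),np.round(res(r.x).std(),2),np.round(h.min(0)-tcp[:2],1),np.round(h.max(0)-tcp[:2],1))
c=pix(s,[tcp+[0,0,-25]])[0].astype(int)
cv2.imwrite("pics/z.png",cv2.resize(s["rgb"][c[1]-18:c[1]+22,c[0]-25:c[0]+25],(600,480),interpolation=cv2.INTER_CUBIC)[...,::-1])
E
python3 m2.py
```

```text
top blk [ 5.68767e+02 -2.44260e+02  6.40000e-02] 386.5 448 z 33.9496046081523 floor 137 [ 572.  -246.1   10.6]
top pin [ 501.6 -289.7   69.1] 7
side blk [ 5.70172e+02 -2.47277e+02  6.50000e-02] 475.0 571 z 35.63444807197982 floor 45 [ 581.5 -226.3   15.4]
side pin [ 502.9 -293.7   71.2] 17
side 144 z 149.30025671176634 flange c - tcp [ 0.8 -4.3] 0.65 [-32.3 -37.9] [33.5 28.3]
top 7
wrist 3471 z 147.98541225731046 flange c - tcp [ 0.2 -2. ] 0.25 [-33.4 -33. ] [33.9 32.1]
```

View pics/z.png

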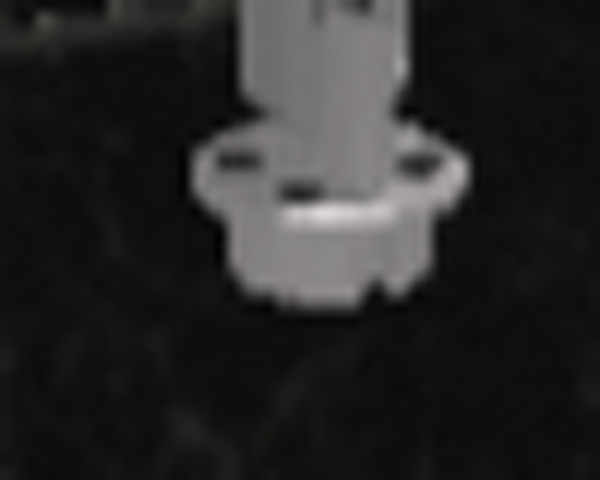

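The zoom shows the notch at the skirt's lower right (378,290), so the insert's +x is along the tool's -x. The bore is at about (569,-245) and the block's yaw is 0.065 rad. Next I move over the bore with the notch at the low end of the search range.

>>> {"fn": "drive_tool", "kwargs": {
  "increments": [
    {"x": 0,"y": 0,"z": 0,"twist": -0.14,"gripper": 1},
    {"x": 0,"y": 0,"z": 0,"twist": -0.14,"gripper": 1},
    {"x": 0,"y": 0,"z": 0,"twist": -0.14,"gripper": 1},
    {"x": 0,"y": 0,"z": 0,"twist": -0.14,"gripper": 1},
    {"x": 0,"y": 0,"z": 0,"twist": -0.14,"gripper": 1},
    {"x": -0.4,"y": -0.25,"z": 0,"twist": 0,"gripper": 1},
    {"x": -0.79,"y": -0.5,"z": 0,"twist": 0,"gripper": 1},
    {"x": -0.79,"y": -0.5,"z": 0,"twist": 0,"gripper": 1},
    {"x": -0.79,"y": -0.5,"z": 0,"twist": 0,"gripper": 1},
    {"x": -0.79,"y": -0.5,"z": 0,"twist": 0,"gripper": 1},
    {"x": -0.4,"y": -0.23,"z": 0.3,"twist": 0,"gripper": 1},
    {"x": 0,"y": 0,"z": 0.8,"twist": 0,"gripper": 1},
    {"x": 0,"y": 0,"z": 0.8,"twist": 0,"gripper": 1},
    {"x": 0,"y": 0,"z": 0.3,"twist": 0,"gripper": 1},
    {"x": 0,"y": 0,"z": 0,"twist": 0,"gripper": 1},
    {"x": 0,"y": 0,"z": 0,"twist": 0,"gripper": 1},
    {"x": 0,"y": 0,"z": 0,"twist": 0,"gripper": 1}
  ]
}}

```text
time_s: 7.55
eef_pos: [570.2, -244.3, 91.9]
eef_rot: [0.362, 0.932, -0.0, 0.001]
ft_force: [-0.5, -0.3, -2.9]
gripper_width: 11.7
grasp_force: 40.0
```

```bash
python3 - <<'E'
from h import *
st()
g=grab("wrist");s=grab("side");pickle.dump(s,open("s4.pkl","wb"));pickle.dump(g,open("w4.pkl","wb"))
u,v=pix(s,[[569,-245,60]])[0].astype(int)
cr=cv2.resize(s["rgb"][v-40:v+40,u-50:u+50],(400,320),interpolation=cv2.INTER_CUBIC)
im=np.zeros((320,800,3),np.uint8);im[:,:400]=cr;im[:300,400:]=cv2.resize(g["rgb"],(400,300))
cv2.imwrite("pics/b4.png",im[...,::-1])
tcp=robot.get_obs()["eef_pos"]
for n,c in(("w",g),("s",s)):
    P=cloud(c).reshape(-1,3);Q=P[np.hypot(*(P[:,:2]-tcp[:2]).T)<42];F=Q[abs(Q[:,2]-76)<4]
    if len(F)<20:continue
    from scipy.optimize import least_squares
    h=cv2.convexHull(F[:,:2].astype(np.float32))[:,0]
    r=least_squares(lambda p:np.hypot(*(h-p).T)-34,tcp[:2],loss="soft_l1");print(n,len(F),np.median(F[:,2]),r.x)
    S=P[(abs(P[:,2]-35)<4)&(np.hypot(P[:,0]-569,P[:,1]+245)<80)]
    print(len(S),np.round(cv2.boxPoints(cv2.minAreaRect(S[:,:2].astype(np.float32))),1).tolist())
E
```

```text
time_s 7.55
qpos [-0.544  0.408  1.529  0.     1.202 -1.374]
eef_pos [ 570.199 -244.314   91.913]
ft_force [-0.501 -0.271 -2.869]
gripper_width 11.72
grasp_force 39.997
[[-0.738, 0.675, 0.003], [0.675, 0.738, -0.002], [-0.003, 0.001, -1.0]]
w 25 79.54665816617586 [ 572.09070761 -245.88618478]
7292 [[485.70001220703125, -202.1999969482422], [494.3999938964844, -301.3999938964844], [625.0, -289.8999938964844], [616.2999877929688, -190.8000030517578]]
s 22 74.04601989751768 [ 578.86786866 -241.23606944]
462 [[485.29998779296875, -204.5], [494.70001220703125, -305.8999938964844], [625.0999755859375, -293.79998779296875], [615.7999877929688, -192.5]]
```

View pics/b4.png

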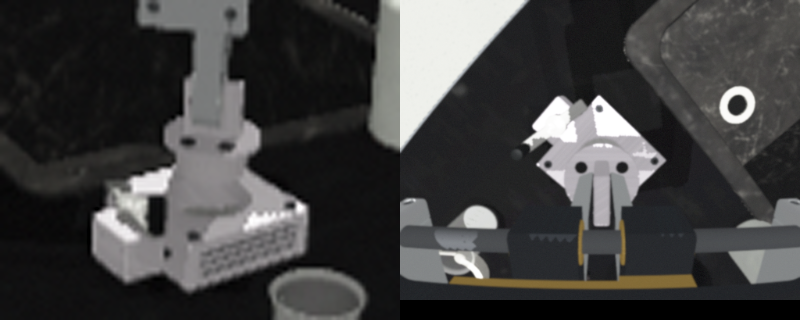

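The side view shows the insert centred above the block, and the wrist view gives the block's outline, so I trim by about 1.6 mm along the tool's x. Then I go down slowly and watch the force.

>>> {"fn": "drive_tool", "kwargs": {
  "increments": [
    {"x": 0.055,"y": 0,"z": 0.3,"twist": 0,"gripper": 1},
    {"x": 0,"y": 0,"z": 0.3,"twist": 0,"gripper": 1},
    {"x": 0,"y": 0,"z": 0.1,"twist": 0,"gripper": 1},
    {"x": 0,"y": 0,"z": 0.1,"twist": 0,"gripper": 1},
    {"x": 0,"y": 0,"z": 0,"twist": 0,"gripper": 1},
    {"x": 0,"y": 0,"z": 0,"twist": 0,"gripper": 1}
  ]
}}

```text
time_s: 8.25
eef_pos: [567.3, -242.5, 67.4]
eef_rot: [0.362, 0.932, 0.0, -0.001]
ft_force: [-3.4, 1.3, 6.0]
gripper_width: 11.5
grasp_force: 40.0
```

>>> {"fn": "drive_tool", "kwargs": {
  "increments": [
    {"x": 0,"y": 0,"z": 0.05,"twist": 0,"gripper": 1},
    {"x": 0,"y": 0,"z": 0.05,"twist": 0,"gripper": 1},
    {"x": 0,"y": 0,"z": 0,"twist": 0,"gripper": 1}
  ]
}}

```text
time_s: 8.55
eef_pos: [568.2, -243.1, 63.2]
eef_rot: [0.362, 0.932, -0.0, 0.001]
ft_force: [0.7, -0.9, -1.6]
gripper_width: 12.2
grasp_force: 40.0
```

>>> {"fn": "drive_tool", "kwargs": {
  "increments": [
    {"x": 0,"y": 0,"z": 0.07,"twist": 0,"gripper": 1},
    {"x": 0,"y": 0,"z": 0.07,"twist": 0,"gripper": 1},
    {"x": 0,"y": 0,"z": 0,"twist": 0,"gripper": 1}
  ]
}}

```text
time_s: 8.85
eef_pos: [568.2, -243.1, 58.5]
eef_rot: [0.362, 0.932, -0.0, 0.0]
ft_force: [2.3, -2.5, -3.5]
gripper_width: 11.7
grasp_force: 40.0
```

>>> {"fn": "drive_tool", "kwargs": {
  "increments": [
    {"x": 0,"y": 0,"z": 0.05,"twist": 0,"gripper": 1},
    {"x": 0,"y": 0,"z": 0,"twist": 0,"gripper": 1}
  ]
}}

```text
time_s: 9.05
eef_pos: [568.2, -243.1, 57.5]
eef_rot: [0.362, 0.932, -0.0, 0.0]
ft_force: [1.4, -2.1, -2.2]
gripper_width: 11.4
grasp_force: 40.0
```

>>> {"fn": "drive_tool", "kwargs": {
  "increments": [
    {"x": 0,"y": 0,"z": 0.03,"twist": 0,"gripper": 1},
    {"x": 0,"y": 0,"z": 0,"twist": 0,"gripper": 1}
  ]
}}

```text
time_s: 9.25
eef_pos: [568.2, -243.1, 56.9]
eef_rot: [0.362, 0.932, -0.0, 0.001]
ft_force: [2.5, -2.5, -1.9]
gripper_width: 12.0
grasp_force: 40.0
```

>>> {"fn": "drive_tool", "kwargs": {
  "increments": [
    {"x": 0,"y": 0,"z": 0.03,"twist": 0,"gripper": 1},
    {"x": 0,"y": 0,"z": 0,"twist": 0,"gripper": 1}
  ]
}}

```text
time_s: 9.45
eef_pos: [568.2, -243.1, 56.1]
eef_rot: [0.362, 0.932, -0.0, 0.001]
ft_force: [2.3, -2.8, -0.6]
gripper_width: 11.7
grasp_force: 40.0
```

>>> {"fn": "drive_tool", "kwargs": {
  "increments": [
    {"x": 0,"y": 0,"z": 0.02,"twist": 0,"gripper": 1},
    {"x": 0,"y": 0,"z": 0,"twist": 0,"gripper": 1}
  ]
}}

```text
time_s: 9.65
eef_pos: [568.2, -243.1, 55.5]
eef_rot: [0.362, 0.932, -0.0, 0.001]
ft_force: [2.7, -2.9, -0.6]
gripper_width: 12.1
grasp_force: 40.0
```

>>> {"fn": "drive_tool", "kwargs": {
  "increments": [
    {"x": 0,"y": 0,"z": 0.02,"twist": 0,"gripper": 1},
    {"x": 0,"y": 0,"z": 0,"twist": 0,"gripper": 1}
  ]
}}

```text
time_s: 9.85
eef_pos: [568.2, -243.0, 55.2]
eef_rot: [0.362, 0.932, -0.0, 0.001]
ft_force: [1.2, -2.8, 2.9]
gripper_width: 11.8
grasp_force: 40.0
```

>>> {"fn": "drive_tool", "kwargs": {
  "increments": [
    {"x": 0,"y": -0.0025,"z": 0.005,"twist": -0.04,"gripper": 1},
    {"x": 0,"y": -0.0025,"z": 0,"twist": -0.04,"gripper": 1},
    {"x": 0,"y": 0,"z": 0,"twist": 0,"gripper": 1}
  ]
}}

```text
time_s: 10.15
eef_pos: [568.0, -243.3, 55.1]
eef_rot: [0.324, 0.946, -0.0, 0.0]
ft_force: [0.9, -2.4, 3.2]
gripper_width: 11.9
grasp_force: 40.0
```

>>> {"fn": "drive_tool", "kwargs": {
  "increments": [
    {"x": 0,"y": -0.0025,"z": 0.003,"twist": -0.04,"gripper": 1},
    {"x": 0,"y": -0.0025,"z": 0,"twist": -0.04,"gripper": 1},
    {"x": 0,"y": 0,"z": 0,"twist": 0,"gripper": 1}
  ]
}}

```text
time_s: 10.45
eef_pos: [567.9, -243.5, 55.1]
eef_rot: [0.287, 0.958, -0.0, 0.001]
ft_force: [-0.0, -3.5, 4.9]
gripper_width: 11.6
grasp_force: 40.0
```

>>> {"fn": "drive_tool", "kwargs": {
  "increments": [
    {"x": 0,"y": -0.0025,"z": 0,"twist": -0.04,"gripper": 1},
    {"x": 0,"y": -0.0025,"z": 0,"twist": -0.04,"gripper": 1},
    {"x": 0,"y": 0,"z": 0,"twist": 0,"gripper": 1}
  ]
}}

```text
time_s: 10.75
eef_pos: [567.9, -243.7, 55.1]
eef_rot: [0.248, 0.969, -0.0, 0.001]
ft_force: [0.4, -3.1, 4.9]
gripper_width: 11.8
grasp_force: 40.0
```

>>> {"fn": "drive_tool", "kwargs": {
  "increments": [
    {"x": 0,"y": -0.0025,"z": 0,"twist": -0.04,"gripper": 1},
    {"x": 0,"y": -0.0025,"z": 0,"twist": -0.04,"gripper": 1},
    {"x": 0,"y": 0,"z": 0,"twist": 0,"gripper": 1}
  ]
}}

```text
time_s: 11.05
eef_pos: [567.8, -243.8, 55.1]
eef_rot: [0.209, 0.978, -0.001, 0.0]
ft_force: [0.0, -2.9, 4.7]
gripper_width: 11.8
grasp_force: 40.0
```

>>> {"fn": "drive_tool", "kwargs": {
  "increments": [
    {"x": 0,"y": -0.0025,"z": 0,"twist": -0.04,"gripper": 1},
    {"x": 0,"y": -0.0025,"z": 0,"twist": -0.04,"gripper": 1},
    {"x": 0,"y": 0,"z": 0,"twist": 0,"gripper": 1}
  ]
}}

```text
time_s: 11.35
eef_pos: [567.7, -244.0, 55.1]
eef_rot: [0.17, 0.985, -0.001, 0.0]
ft_force: [0.3, -3.7, 4.4]
gripper_width: 11.9
grasp_force: 40.0
```

>>> {"fn": "drive_tool", "kwargs": {
  "increments": [
    {"x": 0,"y": -0.0025,"z": 0,"twist": -0.04,"gripper": 1},
    {"x": 0,"y": -0.0025,"z": 0,"twist": -0.04,"gripper": 1},
    {"x": 0,"y": 0,"z": 0,"twist": 0,"gripper": 1}
  ]
}}

```text
time_s: 11.65
eef_pos: [567.7, -244.1, 55.1]
eef_rot: [0.131, 0.991, -0.001, 0.0]
ft_force: [0.3, -3.7, 5.3]
gripper_width: 11.9
grasp_force: 40.0
```

>>> {"fn": "drive_tool", "kwargs": {
  "increments": [
    {"x": 0,"y": -0.0025,"z": 0,"twist": -0.04,"gripper": 1},
    {"x": 0,"y": -0.0025,"z": 0,"twist": -0.04,"gripper": 1},
    {"x": 0,"y": 0,"z": 0,"twist": 0,"gripper": 1}
  ]
}}

```text
time_s: 11.95
eef_pos: [567.6, -244.0, 54.9]
eef_rot: [0.091, 0.996, -0.0, 0.0]
ft_force: [1.3, -3.7, 5.0]
gripper_width: 11.6
grasp_force: 40.0
```

>>> {"fn": "drive_tool", "kwargs": {
  "increments": [
    {"x": 0,"y": -0.01,"z": 0,"twist": -0.04,"gripper": 1},
    {"x": 0,"y": -0.01,"z": 0,"twist": -0.04,"gripper": 1},
    {"x": 0,"y": 0,"z": 0,"twist": 0,"gripper": 1}
  ]
}}

```text
time_s: 12.25
eef_pos: [567.6, -244.4, 54.7]
eef_rot: [0.051, 0.999, -0.0, 0.0]
ft_force: [1.4, -3.0, 5.7]
gripper_width: 11.8
grasp_force: 40.0
```

>>> {"fn": "drive_tool", "kwargs": {
  "increments": [
    {"x": 0,"y": -0.007,"z": 0,"twist": -0.04,"gripper": 1},
    {"x": 0,"y": -0.007,"z": 0,"twist": -0.04,"gripper": 1},
    {"x": 0,"y": 0,"z": 0,"twist": 0,"gripper": 1}
  ]
}}

```text
time_s: 12.55
eef_pos: [567.7, -244.1, 53.8]
eef_rot: [0.011, 1.0, 0.0, 0.001]
ft_force: [4.8, -3.4, 0.7]
gripper_width: 12.0
grasp_force: 40.0
```

>>> {"fn": "drive_tool", "kwargs": {
  "increments": [
    {"x": 0,"y": 0,"z": 0.03,"twist": 0,"gripper": 1},
    {"x": 0,"y": 0,"z": 0,"twist": 0,"gripper": 1}
  ]
}}

```text
time_s: 12.75
eef_pos: [567.6, -244.3, 53.0]
eef_rot: [0.011, 1.0, 0.0, 0.0]
ft_force: [5.7, -1.2, 0.0]
gripper_width: 11.4
grasp_force: 40.0
```

>>> {"fn": "drive_tool", "kwargs": {
  "increments": [
    {"x": -0.02,"y": 0,"z": 0.03,"twist": 0,"gripper": 1},
    {"x": 0,"y": 0,"z": 0.03,"twist": 0,"gripper": 1},
    {"x": 0,"y": 0,"z": 0,"twist": 0,"gripper": 1}
  ]
}}

```text
time_s: 13.05
eef_pos: [567.6, -244.3, 51.1]
eef_rot: [0.011, 1.0, 0.0, -0.0]
ft_force: [4.7, -2.8, -1.6]
gripper_width: 11.6
grasp_force: 40.0
```

>>> {"fn": "drive_tool", "kwargs": {
  "increments": [
    {"x": -0.02,"y": 0,"z": 0.04,"twist": 0,"gripper": 1},
    {"x": 0,"y": 0,"z": 0.03,"twist": 0,"gripper": 1},
    {"x": 0,"y": 0,"z": 0,"twist": 0,"gripper": 1}
  ]
}}

```text
time_s: 13.35
eef_pos: [567.8, -244.3, 48.9]
eef_rot: [0.01, 1.0, 0.0, -0.001]
ft_force: [3.2, -1.1, -2.1]
gripper_width: 11.8
grasp_force: 40.0
```

>>> {"fn": "drive_tool", "kwargs": {
  "increments": [
    {"x": 0,"y": 0,"z": 0.02,"twist": 0,"gripper": 1},
    {"x": 0,"y": 0,"z": 0,"twist": 0,"gripper": 1}
  ]
}}

```text
time_s: 13.55
eef_pos: [567.8, -244.3, 48.5]
eef_rot: [0.01, 1.0, 0.0, -0.001]
ft_force: [1.6, -2.0, -0.7]
gripper_width: 11.3
grasp_force: 40.0
```

>>> {"fn": "drive_tool", "kwargs": {
  "increments": [
    {"x": 0,"y": 0,"z": 0.02,"twist": 0,"gripper": 1},
    {"x": 0,"y": 0,"z": 0,"twist": 0,"gripper": 1}
  ]
}}

```text
time_s: 13.75
eef_pos: [567.8, -244.3, 48.5]
eef_rot: [0.01, 1.0, 0.0, -0.001]
ft_force: [-1.5, 0.0, 3.6]
gripper_width: 11.9
grasp_force: 40.0
```

>>> {"fn": "drive_tool", "kwargs": {
  "increments": [
    {"x": 0,"y": 0,"z": 0.015,"twist": 0,"gripper": 1},
    {"x": 0,"y": 0,"z": 0,"twist": 0,"gripper": 1}
  ]
}}

```text
time_s: 13.95
eef_pos: [567.8, -244.4, 48.5]
eef_rot: [0.01, 1.0, 0.0, -0.001]
ft_force: [-2.4, 0.2, 5.0]
gripper_width: 11.7
grasp_force: 40.0
```

It's seated: z stays firm at 48.5, 6.6 mm below the key-contact height. I release and rise.

>>> {"fn": "drive_tool", "kwargs": {
  "increments": [
    {"x": 0,"y": 0,"z": -0.015,"twist": 0,"gripper": 0},
    {"x": 0,"y": 0,"z": 0,"twist": 0,"gripper": 0},
    {"x": 0,"y": 0,"z": 0,"twist": 0,"gripper": 0},
    {"x": 0,"y": 0,"z": 0,"twist": 0,"gripper": 0},
    {"x": 0,"y": 0,"z": 0,"twist": 0,"gripper": 0},
    {"x": 0,"y": 0,"z": 0,"twist": 0,"gripper": 0},
    {"x": 0,"y": 0,"z": -0.4,"twist": 0,"gripper": 0},
    {"x": 0,"y": 0,"z": -0.9,"twist": 0,"gripper": 0},
    {"x": 0,"y": 0,"z": -1,"twist": 0,"gripper": 0},
    {"x": 0,"y": 0,"z": -1,"twist": 0,"gripper": 0},
    {"x": -0.6,"y": 0,"z": -0.6,"twist": 0,"gripper": 0},
    {"x": 0,"y": 0,"z": 0,"twist": 0,"gripper": 0},
    {"x": 0,"y": 0,"z": 0,"twist": 0,"gripper": 0}
  ]
}}

```text
time_s: 15.25
eef_pos: [586.3, -245.0, 165.7]
eef_rot: [0.01, 1.0, -0.0, 0.0]
ft_force: [-0.1, 0.9, -0.2]
gripper_width: 47.0
grasp_force: 0.0
```

```bash
cat > m3.py <<'E'
from h import *
import sys
st()
g=grab("wrist");s=grab("side");n=sys.argv[1]
u,v=pix(s,[[550,-245,50]])[0].astype(int)
im=np.zeros((320,800,3),np.uint8);im[:,:400]=cv2.resize(s["rgb"][v-40:v+40,u-50:u+50],(400,320),interpolation=cv2.INTER_CUBIC);im[:300,400:]=cv2.resize(g["rgb"],(400,300))
cv2.imwrite(f"pics/{n}.png",im[...,::-1])
P=cloud(g).reshape(-1,3)
r=np.hypot(P[:,0]-570,P[:,1]+244.7)
F=P[(r<36)&(abs(P[:,2]-42)<7)];print("flange z",len(F),np.round(np.percentile(F[:,2],[5,50,95]),1) if len(F) else'')
B=P[(r>38)&(r<60)&(abs(P[:,2]-34)<6)&(P[:,0]>540)];print("block z",len(B),np.median(B[:,2]) if len(B) else'')
T=P[(r<25)&(abs(P[:,2]-79)<5)];print("bar",len(T),np.median(T,0) if len(T) else'')
for h in((66,76),(42,52)):
    Q=P[(np.hypot(P[:,0]-508,P[:,1]+250)<60)&(P[:,2]>h[0])&(P[:,2]<h[1])&(P[:,0]<528)]
    if len(Q):print("latch",h,len(Q),np.round(np.median(Q,0),1),cv2.minAreaRect(Q[:,:2].astype(np.float32)))
E
python3 m3.py a5
```

```text
time_s 15.25
qpos [-0.532  0.364  1.425 -0.     1.352 -2.082]
eef_pos [ 586.286 -244.987  165.68 ]
ft_force [-0.1    0.926 -0.184]
gripper_width 47.008
grasp_force 0.0
[[-1.0, 0.02, 0.0], [0.02, 1.0, -0.0], [-0.0, -0.0, -1.0]]
flange z 2564 [37.8 39.3 40.6]
block z 2828 34.31803293103192
bar 549 [ 568.15524728 -244.28309943   79.03429715]
latch (66, 76) 145 [ 504.  -289.    71.2] ((503.7928161621094, -288.9580993652344), (11.358577728271484, 11.27714729309082), 39.383419036865234)
latch (42, 52) 1038 [ 508.7 -250.1   47.4] ((508.4773254394531, -251.0338897705078), (21.222789764404297, 73.44992065429688), 0.020960712805390358)
```

View pics/a5.png

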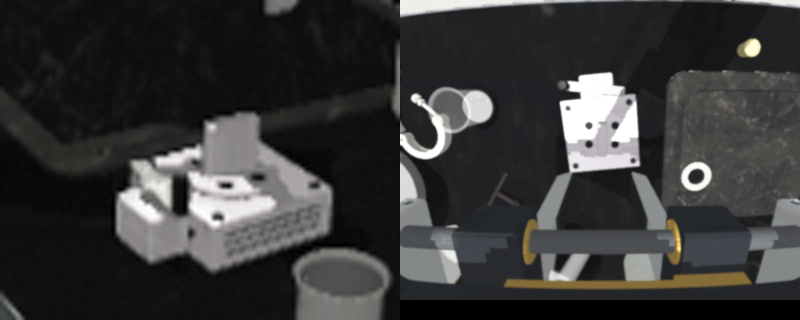

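The view shows the insert seated flush: flange top 39.3, block top 34.3, bar top 79.0. The pin is at (504,-289) and the post at (508.5,-250). Next I straddle the pin loosely with the fingers.

>>> {"fn": "drive_tool", "kwargs": {
  "increments": [
    {"x": 0.9,"y": -0.51,"z": 0,"twist": 0,"gripper": 0.45},
    {"x": 0.9,"y": -0.51,"z": 0,"twist": 0,"gripper": 0.45},
    {"x": 0.9,"y": -0.51,"z": 0,"twist": 0,"gripper": 0.45},
    {"x": 0,"y": 0,"z": 0,"twist": 0.14,"gripper": 0.45},
    {"x": 0,"y": 0,"z": 0,"twist": 0.14,"gripper": 0.45},
    {"x": 0,"y": 0,"z": 0,"twist": 0.14,"gripper": 0.45},
    {"x": 0,"y": 0,"z": 0,"twist": 0.14,"gripper": 0.45},
    {"x": 0,"y": 0,"z": 0,"twist": 0.14,"gripper": 0.45},
    {"x": 0,"y": 0,"z": 0,"twist": 0.14,"gripper": 0.45},
    {"x": 0,"y": 0,"z": 0,"twist": 0.14,"gripper": 0.45},
    {"x": 0,"y": 0,"z": 0,"twist": 0.14,"gripper": 0.45},
    {"x": 0,"y": 0,"z": 0,"twist": 0.14,"gripper": 0.45},
    {"x": 0,"y": 0,"z": 0,"twist": 0.14,"gripper": 0.45},
    {"x": 0,"y": 0,"z": 0,"twist": 0.14,"gripper": 0.45},
    {"x": 0,"y": 0,"z": 0.5,"twist": 0.13,"gripper": 0.45},
    {"x": 0,"y": 0,"z": 0.9,"twist": 0,"gripper": 0.45},
    {"x": 0,"y": 0,"z": 0.9,"twist": 0,"gripper": 0.45},
    {"x": 0,"y": 0,"z": 0.5,"twist": 0,"gripper": 0.45},
    {"x": 0,"y": 0,"z": 0,"twist": 0,"gripper": 0.45},
    {"x": 0,"y": 0,"z": 0,"twist": 0,"gripper": 0.45}
  ]
}}

```text
time_s: 17.35
eef_pos: [504.2, -289.1, 81.1]
eef_rot: [0.748, 0.663, -0.0, -0.0]
ft_force: [0.1, 0.7, -0.0]
gripper_width: 25.7
grasp_force: 0.0
```

>>> {"fn": "drive_tool", "kwargs": {
  "increments": [
    {"x": 0,"y": 0,"z": 0.5,"twist": 0,"gripper": 0.45},
    {"x": 0,"y": 0,"z": 0.43,"twist": 0,"gripper": 0.45},
    {"x": 0,"y": 0,"z": 0,"twist": 0,"gripper": 0.45},
    {"x": 0,"y": 0,"z": 0,"twist": 0,"gripper": 0.45}
  ]
}}

```text
time_s: 17.75
eef_pos: [504.1, -288.9, 52.8]
eef_rot: [0.748, 0.663, -0.0, -0.001]
ft_force: [-0.1, 0.6, 0.6]
gripper_width: 25.7
grasp_force: 0.0
```

>>> {"fn": "drive_tool", "kwargs": {
  "increments": [
    {"x": 0.013,"y": -0.186,"z": 0,"twist": 0.14,"gripper": 0.45},
    {"x": 0.013,"y": -0.186,"z": 0,"twist": 0.14,"gripper": 0.45},
    {"x": 0.013,"y": -0.186,"z": 0,"twist": 0.14,"gripper": 0.45},
    {"x": 0.013,"y": -0.186,"z": 0,"twist": 0.14,"gripper": 0.45},
    {"x": 0,"y": 0,"z": 0,"twist": 0,"gripper": 0.45}
  ]
}}

```text
time_s: 18.25
eef_pos: [484.4, -280.9, 54.2]
eef_rot: [0.902, 0.431, 0.0, 0.001]
ft_force: [0.2, -0.6, 0.2]
gripper_width: 25.9
grasp_force: 0.0
```

>>> {"fn": "drive_tool", "kwargs": {
  "increments": [
    {"x": 0.013,"y": -0.186,"z": 0,"twist": 0.14,"gripper": 0.45},
    {"x": 0.013,"y": -0.186,"z": 0,"twist": 0.14,"gripper": 0.45},
    {"x": 0.013,"y": -0.186,"z": 0,"twist": 0.14,"gripper": 0.45},
    {"x": 0.013,"y": -0.186,"z": 0,"twist": 0.14,"gripper": 0.45},
    {"x": 0.013,"y": -0.186,"z": 0,"twist": 0.14,"gripper": 0.45},
    {"x": 0,"y": 0,"z": 0,"twist": 0,"gripper": 0.45}
  ]
}}

```text
time_s: 18.85
eef_pos: [470.2, -257.4, 54.0]
eef_rot: [0.995, 0.097, 0.0, 0.0]
ft_force: [-1.1, -0.5, 0.4]
gripper_width: 26.3
grasp_force: 0.2
```

>>> {"fn": "drive_tool", "kwargs": {
  "increments": [
    {"x": 0,"y": -0.09,"z": 0,"twist": 0.07,"gripper": 0.45},
    {"x": 0,"y": -0.09,"z": 0,"twist": 0.07,"gripper": 0.45},
    {"x": 0,"y": 0,"z": 0,"twist": 0,"gripper": 0.45}
  ]
}}

```text
time_s: 19.15
eef_pos: [469.7, -252.1, 53.9]
eef_rot: [1.0, 0.028, 0.0, 0.0]
ft_force: [-0.4, -0.7, 0.8]
gripper_width: 26.1
grasp_force: 0.3
```

>>> {"fn": "drive_tool", "kwargs": {
  "increments": [
    {"x": 0,"y": -0.07,"z": 0,"twist": 0,"gripper": 0.45},
    {"x": 0,"y": -0.06,"z": 0,"twist": 0,"gripper": 0.45},
    {"x": 0,"y": 0,"z": 0,"twist": 0,"gripper": 0.45}
  ]
}}

```text
time_s: 19.45
eef_pos: [469.0, -247.7, 53.4]
eef_rot: [1.0, 0.026, 0.0, -0.0]
ft_force: [0.3, -0.7, 0.4]
gripper_width: 25.6
grasp_force: 0.4
```

>>> {"fn": "drive_tool", "kwargs": {
  "increments": [
    {"x": 0,"y": -0.04,"z": 0,"twist": 0,"gripper": 0.45},
    {"x": 0,"y": 0,"z": 0,"twist": 0,"gripper": 0.45}
  ]
}}

```text
time_s: 19.65
eef_pos: [468.8, -246.5, 53.4]
eef_rot: [1.0, 0.026, -0.0, -0.0]
ft_force: [-0.4, -1.6, 0.6]
gripper_width: 25.9
grasp_force: 0.4
```

>>> {"fn": "drive_tool", "kwargs": {
  "increments": [
    {"x": 0,"y": -0.04,"z": 0,"twist": 0,"gripper": 0.45},
    {"x": 0,"y": 0,"z": 0,"twist": 0,"gripper": 0.45}
  ]
}}

```text
time_s: 19.85
eef_pos: [468.8, -246.0, 53.4]
eef_rot: [1.0, 0.026, -0.0, 0.001]
ft_force: [-0.9, -3.7, -0.6]
gripper_width: 26.1
grasp_force: 1.6
```

>>> {"fn": "drive_tool", "kwargs": {
  "increments": [
    {"x": 0,"y": -0.03,"z": 0,"twist": 0,"gripper": 0.45},
    {"x": 0,"y": 0,"z": 0,"twist": 0,"gripper": 0.45}
  ]
}}

```text
time_s: 20.05
eef_pos: [468.8, -245.9, 53.4]
eef_rot: [1.0, 0.026, 0.0, 0.001]
ft_force: [-1.8, -5.4, -1.9]
gripper_width: 26.0
grasp_force: 2.8
```

The latch is at its stop: the force is building and the position holds. I back off to the cage centre, rise and check.

>>> {"fn": "drive_tool", "kwargs": {
  "increments": [
    {"x": 0,"y": 0.2,"z": 0,"twist": 0,"gripper": 0.45},
    {"x": 0,"y": 0.11,"z": 0,"twist": 0,"gripper": 0.45},
    {"x": 0,"y": 0,"z": 0,"twist": 0,"gripper": 0.45},
    {"x": 0,"y": 0,"z": -0.5,"twist": 0,"gripper": 0.45},
    {"x": 0,"y": 0,"z": -1,"twist": 0,"gripper": 0.45},
    {"x": 0,"y": 0,"z": -1,"twist": 0,"gripper": 0.45},
    {"x": 0,"y": 0,"z": -1,"twist": 0,"gripper": 0.45},
    {"x": -0.8,"y": 0,"z": -0.5,"twist": 0,"gripper": 0.45},
    {"x": -0.8,"y": 0,"z": 0,"twist": 0,"gripper": 0.45},
    {"x": -0.8,"y": 0,"z": 0,"twist": 0,"gripper": 0.45},
    {"x": 0,"y": 0,"z": 0,"twist": 0,"gripper": 0.45},
    {"x": 0,"y": 0,"z": 0,"twist": 0,"gripper": 0.45}
  ]
}}

```text
time_s: 21.25
eef_pos: [397.6, -257.4, 173.5]
eef_rot: [1.0, 0.025, 0.0, -0.0]
ft_force: [0.3, -0.0, 0.5]
gripper_width: 25.7
grasp_force: 0.0
```

```bash
python3 m3.py a6
```

```text
time_s 21.25
qpos [-7.580e-01  1.800e-02  1.819e+00  1.000e-03  1.304e+00  7.620e-01]
eef_pos [ 397.605 -257.351  173.528]
ft_force [ 0.272 -0.042  0.497]
gripper_width 25.726
grasp_force 0.0
[[0.999, 0.05, 0.001], [0.05, -0.999, 0.0], [0.001, -0.0, -1.0]]
flange z 2601 [37.8 39.5 46.2]
block z 1483 34.40557845511847
bar 363 [ 559.21715559 -244.10631381   78.97899147]
latch (66, 76) 127 [ 468.4 -252.8   71.1] ((468.1457824707031, -252.85643005371094), (11.057822227478027, 11.345990180969238), 2.924753427505493)
latch (42, 52) 821 [ 504.3 -250.1   47.4] ((499.349853515625, -249.63636779785156), (57.446441650390625, 20.891324996948242), 2.091836452484131)
```

View pics/a6.png

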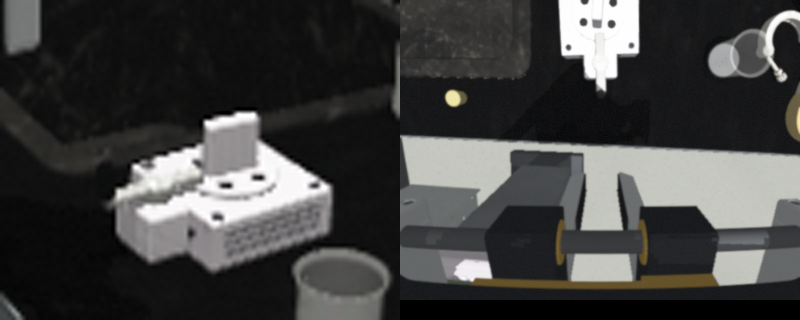

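The latch lies over the flange and its pin is at (468.4,-252.8), where a closed latch puts it. The flange is flush and the robot is clear.

```bash
python3 -c "
from cell import robot
print(robot.finish_job())"
```

```text
the job is handed in; nothing more can be done
None
```

The insert is seated flush in the block with the latch closed over its flange, and the job was handed in at about 21 s with the arm clear; the search force stayed under about 8 N, and the bystanders were not touched.

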